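Open the caught flap of a spare-parts case and hold it up

ROBOT

A 6-joint arm with a two-finger parallel gripper is mounted at the origin on the work surface. World frame = base frame: x ahead of the robot, y to its left, z up, the work surface at z = 0. Lengths are in m, angles in rad, forces in N, time in s.
With the tool pointing down it reaches from about 0.275 to 0.875 m from the base axis. Payload 12.5 kg.
Tool frame: the origin (TCP) lies between the finger pads, 19 mm behind the fingertips; this is the grasp point; z points along the fingers, y is the line along which they close (so a half turn about z gives the same grasp; the last joint's range is limited). The gripper opens to 85 mm and grips with 20 to 120 N. Pads are 22 mm wide; open, the fingers measure 114 mm over their backs; the gripper's body (76 mm by 85 mm) begins 54 mm behind the grasp point. The pads swing forward as they close: fully open they stand 13 mm farther back than shut.
Start: joints at [-1.306, 0.351, 1.652, -0, 1.139, -0.085], TCP at [0.189, -0.517, 0.25] pointing down, gripper open.
Joint ranges: [-2.75, 2.75], [-0.79, 2.1], [0.01, 2.65], [-1.57, 4.71], [0.07, 3.14], [-2.87, 2.87]. Speed limits (rad/s): [2.22, 2.22, 2.79, 3.14, 3.14, 3.14].

INTERFACE

Orientations are given as a 3x3 rotation matrix whose columns are the frame's x, y, z axes.
In Python, from bench import manip gives the robot as it stands. Calls block until the motion is done:
- manip.move_ptp(position, orientation): joint-space move of the TCP to a pose.
- manip.move_l(position, attitude=None, max_speed=0.15): straight line of the TCP; attitude=None keeps the orientation; max_speed is the mean speed in m/s.
- manip.move_j(angles): joint-space move.
- manip.set_gripper(opening, effort=None): opening from 0.0 (shut) to 1.0 (fully open); effort is the grip in N (None keeps the last); returns when the fingers have stopped.
- manip.dwell(seconds).
- manip.inverse_kinematics(position, orientation): joint angles nearest the present ones, or None.
- manip.grab_frame(name): name is "side" or "top"; returns (picture, depth): 400x640x3 uint8, red, green, blue; 400x640 float32, m along the optical axis (not along the pixel's ray), 0 where there is no reading.
- manip.get_calibration(name): a dict with "camera_matrix" (3x3 intrinsics, pixels), "R" (3x3) and "t" (3): a world point X has camera coordinates R X + t. Camera axes: x right, y down, z forward; pixel columns grow to the right and rows downward; lengths in m; the calibration is good to about 2 mm. A picture is of the moment at which its call begins. get_calibration takes no time and is no camera call.
A pose or a line that the arm cannot do raises manip.Unreachable and nothing moves.
- manip.sign_off(): hands the job in; it is judged then, once.
Trained networks look in the newest picture that a camera, given by its name, has taken for a name from the list of things; names that differ only in an ending like _2 or _b are one class to them, and where a whole thing is asked for, a point or a joint stands for the part that bears it (a point fixed in the world has none). Each returns a list of dicts, best first, with "confidence" (0 to 1); they miss things now and then, are a little off and sometimes report something else, mostly with a low value. They report only what shows in the picture. A call takes as long as a camera call.
- manip.look_for(camera, name): "at" ([x, y, z] in m, in world coordinates, good to about 4 mm: the middle of the surface that is visible of it).
Readings, each from a call of its own:
- manip.current_time(): time.
- manip.current_qpos(): joint angles.
- manip.current_joint_vel(): joint speeds.
- manip.current_joint_torque(): joint torques, N m.
- manip.current_ee_pos(): TCP position.
- manip.current_tcp_rot(): TCP orientation.
- manip.current_force(): force on the tool from outside, world axes, zero at the start.
- manip.current_ft_torque(): the same for the moment, N m.
- manip.current_grip_width(): opening from 0.0 (shut) to 1.0 (fully open).
- manip.current_grip_force(): force on a finger pad.
Only numpy, scipy, OpenCV 4.12 (cv2) and the standard library are available. Lean on these libraries where they do the work, as an engineer would, in place of code of your own. Each camera call takes 0.05 s, during which the arm holds its last target. There are 200 camera calls.

TASK

Lift the loose orange dust hood off the green parts case by its knob and set it down gently, skirt down, flat on the bench beside the case. Then, before sliding the red release, tug the aluminium flap upward by its black pull to feel whether its hidden catch is holding it; if it is caught, slide the red release towards the front of the case, away from the flap. Raise the flap by its pull to at least 45 degrees, finish while still gripping the pull and holding the flap open and still (it falls shut by itself), and leave the carton, the black bin and the tape roll where they stand.

Things in the scene. Friction and masses are not known exactly. Their poses are not given: they have to be found in the camera images.
- case: Green steel parts case fixed to the bench, 250 (x) x 190 (y) x 84 mm high. Origin: centre of its underside. Its front is the -x side, roughly towards the robot. Its deck is 80 mm above the bench inside a 4 mm high, 4 mm thick rim. The front third of the deck (x -121 to -43 mm) carries the red release; behind it lies the flap over the opening.
- hood: Loose orange dust hood (open-bottomed rectangular cover, about 0.3 kg), 228 (x) x 168 (y) x 50 mm high plus the knob, walls 4 mm. Origin: centre of its skirt's lower edge. It starts on the case's deck (origin 80 mm above the bench), centred within a few mm and square with the case, hiding flap, pull and release. Set down on the bench, its origin is at height 0.
- hood_knob (a point): Centre of the black round knob's head on the middle of the hood, 70 mm above the hood's origin. The head is 30 mm in diameter and spans 59 to 82 mm above the hood's origin; below it is an 18 mm stem down to the hood's top at 50 mm.
- pull (a point): The flap's pull: a black round bar, 10 mm in diameter, 76 mm long, along the case's y axis, on two 8 mm posts 68 mm apart. This point: middle of the bar, 36 mm above the flap's mid-plane; shut, at x -20, y -28, z 114.5 mm in the case's frame. Rigid with the flap, z axis = flap's normal. Pinch it across, closing along the case's x; it can turn between the fingers as the flap swings.
- flap: The aluminium flap itself. Origin: the middle of its hinge line, which runs along the case's y axis at x +100, z 78.5 mm in the case's frame. The pull's bar runs on a circle about it, 120 mm in front of and 36 mm above it when shut.
- flap_angle (a joint): Angle of the aluminium flap (143 x 146 x 5 mm, 0.4 kg) in rad: 0 shut and level, grows as the pull rises, stop at 1.25; it always falls shut when let go. If the hidden catch has bitten it lifts only about 0.06 rad (8 mm at the pull) and stops hard; if not, it lifts freely with 2 to 3 N at the pull. Which it is cannot be seen and differs from start to start.
- release_grip (a point): Grip point of the red release, 20 mm above the deck: the centre of an upright red tab 14 (x) x 20 (y) x 28 mm, standing 4 to 32 mm above the deck on a thin 26 x 26 mm foot. It starts at about x -77, y +40 mm in the case's frame.
- release (a joint): Travel of the red release in m: starts at 0 to 0.003, grows as the tab is slid along the case's -x (to the front), stop at 0.025. It slides with about 2 to 5 N and stays where it is left. From 0.018 on, the flap is surely free; slide it with the flap lowered, so that the catch is not loaded.
- carton: Bystander: sealed cardboard carton 120 x 100 x 80 mm. Origin: centre of its underside.
- pickbin: Bystander: black open bin of metal pins, 130 x 100 x 60 mm. Origin: centre of its underside.
- tape: Bystander: roll of amber tape lying flat, 100 mm in diameter, 48 mm high. Origin: centre of its underside.

How it is judged:
On the way, in this order (a step that is already met when the one before it is completed fails the run):
1. the hood stands flat on the bench, let go (height (world z) of hood below 0.008 m and angle between hood's own z axis and vertical below 0.08 rad and contact force between the fingers and hood below 0.2 N and linear speed of hood below 0.03 m/s), for 0.2 s.
2. the flap is tugged up by its pull (over 0.035 rad) with the release not yet slid (value of joint flap_angle above 0.035 rad and value of joint release below 0.007 m and contact force between the fingers and flap above 0.5 N), for 0.1 s.
At the end, for the whole second after the job is handed in: The flap stands open at more than 0.75 rad (43 degrees) and still (under 0.1 rad/s), held by the fingers (over 1 N, TCP within 45 mm of the bar's middle); the hood stands flat on the bench (origin under 8 mm, tilt under 0.08 rad), untouched, at rest and not propping the case's flap (all of step 1 and value of joint flap_angle above 0.75 rad and velocity of joint flap_angle between -0.1 and 0.1 rad/s and contact force between the fingers and flap above 1 N and distance between the grasp point and pull below 0.045 m and contact force between hood and case below 0.3 N); the arm keeps its last pose, push and grip.
It fails at once if the hood is dropped or slammed down (faster than 0.7 m/s within 60 mm of the bench) (height (world z) of hood below 0.06 m and linear speed of hood above 0.7 m/s).
It fails at once if the carton is moved by more than 25 mm (distance of carton from where it was at the start of the episode above 0.025 m).
It fails at once if the pickbin is moved by more than 25 mm (distance of pickbin from where it was at the start of the episode above 0.025 m).
It fails at once if the tape is moved by more than 25 mm (distance of tape from where it was at the start of the episode above 0.025 m).
It also fails if it takes over 64 s, if anything falls off the work surface, if the arm or the gripper's body presses on something with over 40 N, if the wrist force passes 120 N, or if a joint passes its speed limit or range.

## Working session

There is one attempt and no reset: what is moved stays moved. The work goes in short steps, each a Python script; the robot and the scene stay as the last script left them, time stands still between calls to the robot, and variables do not carry over. Pictures are saved under pics/ and viewed, at most 10 in all, crops included, and the job is handed in when it is done.

```bash
mkdir -p pics; python3 - <<'E'
from bench import manip
import cv2,numpy as np
for c in ["top","side"]:
    p,d=manip.grab_frame(c); cv2.imwrite(f"pics/{c}0.png",p[:,:,::-1]); np.save(f"pics/{c}0.npy",d)
    for n in ["case","hood","hood_knob","carton","pickbin","tape"]:
        print(c,n,[(np.round(r["at"],3).tolist(),round(r["confidence"],2)) for r in manip.look_for(c,n)[:2]])
    k=manip.get_calibration(c); print(-k["R"].T@k["t"],k["R"][2])
print(manip.current_time())
E
```

```text
top case [([0.505, -0.086, 0.08], 0.83)]
top hood [([0.555, -0.156, 0.132], 0.74)]
top hood_knob [([0.562, -0.154, 0.131], 0.88)]
top carton [([0.555, -0.454, 0.083], 0.77)]
top pickbin [([0.537, 0.484, 0.028], 0.63), ([0.554, -0.153, 0.132], 0.22)]
top tape [([0.356, -0.329, 0.048], 0.63)]
[ 0.45828409 -0.00475297  1.18649958] [ 0.05213794  0.01761747 -0.99848448]
side case [([0.545, -0.066, 0.045], 0.81)]
side hood [([0.55, -0.111, 0.13], 0.94)]
side hood_knob [([0.554, -0.112, 0.13], 0.79)]
side carton [([0.55, -0.427, 0.074], 0.62)]
side pickbin [([0.541, 0.472, 0.033], 0.77)]
side tape [([0.358, -0.3, 0.032], 0.71)]
[0.42953918 0.90734778 0.80470686] [ 0.0829067  -0.80239658 -0.5910044 ]
0.7
```

View pics/top0.png

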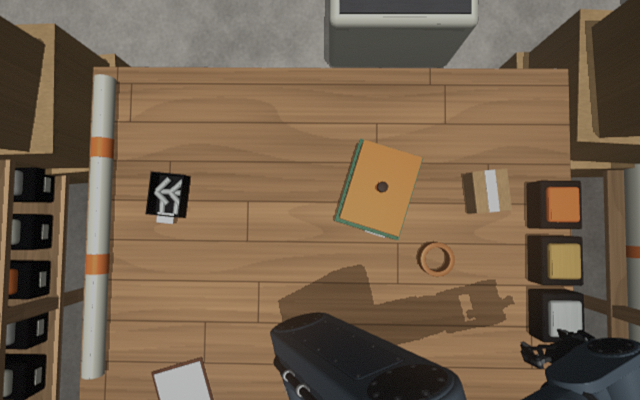

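View pics/side0.png

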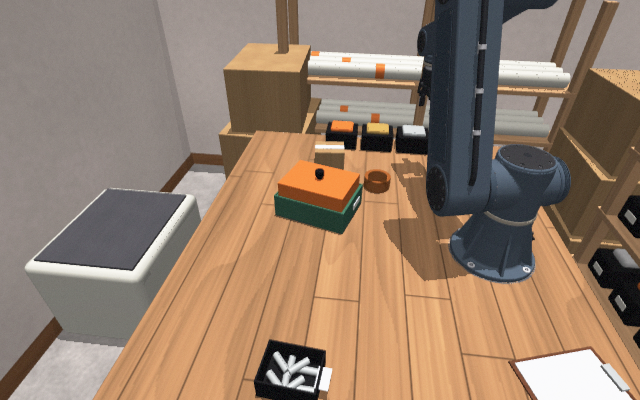

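```bash
cat > h.py <<'E'
from bench import manip
import cv2,numpy as np
def cloud(c,d):
    k=manip.get_calibration(c);K=k["camera_matrix"];v,u=np.mgrid[:400,:640]
    P=np.stack([(u-K[0,2])/K[0,0]*d,(v-K[1,2])/K[1,1]*d,d],-1)
    return (P-k["t"])@k["R"]
def rect(p):
    r=cv2.minAreaRect((p[:,:2]*1000).astype(np.float32)); return r, np.round(cv2.boxPoints(r)).tolist()
E
python3 - <<'E'
from h import *
for c in ["top","side"]:
    im=cv2.imread(f"pics/{c}0.png"); d=np.load(f"pics/{c}0.npy"); P=cloud(c,d)
    hsv=cv2.cvtColor(im,cv2.COLOR_BGR2HSV); x,y,z=P[...,0],P[...,1],P[...,2]
    near=(x>.35)&(x<.75)&(y>-.35)&(y<.1)&(d>0)
    top=near&(z>.12)&(z<.14)
    q=P[top]; print(c,"hoodtop",top.sum(),np.median(q,0),rect(q))
    kn=near&(z>.143)&(z<.19); print("knob",kn.sum(),P[kn].mean(0) if kn.any() else 0,P[kn].min(0),P[kn].max(0))
    g=near&(hsv[...,0]>40)&(hsv[...,0]<95)&(hsv[...,1]>60)&(z>.072); print("green",g.sum(),rect(P[g]))
    for n,b in dict(carton=(.45,.68,-.6,-.36),tape=(.25,.45,-.42,-.24),bin=(.4,.65,.35,.6)).items():
        m=(x>b[0])&(x<b[1])&(y>b[2])&(y<b[3])&(z>.015)&(z<.1); print(n,P[m].min(0).round(3),P[m].max(0).round(3))
E
```

```text
top hoodtop 4934 [ 0.55870941 -0.14991949  0.1287686 ] (((560.0701293945312, -150.37379455566406), (168.53469848632812, 228.5520782470703), 73.29047393798828), [[426.0, -198.0], [645.0, -264.0], [694.0, -103.0], [475.0, -37.0]])
knob 104 [ 0.55919463 -0.14904301  0.15963061] [ 0.54578968 -0.16465074  0.1451438 ] [ 0.57295909 -0.13580526  0.16467885]
green 362 (((533.3925170898438, -81.64097595214844), (303.83673095703125, 148.88270568847656), 19.770246505737305), [[365.0, -63.0], [416.0, -203.0], [702.0, -100.0], [651.0, 40.0]])
carton [ 0.495 -0.529  0.015] [ 0.623 -0.417  0.086]
tape [ 0.31  -0.376  0.015] [ 0.407 -0.277  0.052]
bin [0.456 0.423 0.015] [0.607 0.536 0.065]
side hoodtop 1991 [ 0.55087974 -0.13105904  0.13230527] (((557.5086669921875, -149.2664031982422), (174.68299865722656, 228.866455078125), 72.91925048828125), [[422.0, -199.0], [641.0, -266.0], [693.0, -99.0], [474.0, -32.0]])
knob 79 [ 0.55783028 -0.14351149  0.15766243] [ 0.54452551 -0.16312637  0.1430056 ] [ 0.57207647 -0.13483968  0.16736935]
green 440 (((558.7786254882812, -147.2205047607422), (194.69601440429688, 251.4064483642578), 73.45516967773438), [[411.0, -205.0], [652.0, -276.0], [707.0, -90.0], [466.0, -18.0]])
carton [ 0.492 -0.534  0.016] [ 0.618 -0.412  0.089]
tape [ 0.307 -0.377  0.015] [ 0.406 -0.273  0.055]
bin [0.453 0.425 0.015] [0.608 0.537 0.066]
```

```bash
cat >> h.py <<'E'
A=np.deg2rad(-16.8); C0=np.array([.559,-.149,0.])
Rc=np.array([[np.cos(A),-np.sin(A),0],[np.sin(A),np.cos(A),0],[0,0,1.]])
def W(x,y,z): return C0+Rc@np.array([x,y,z])   # case frame (m) -> world
def rot(s=1,tilt=0.):   # tool y along s*case x; tilt about case y, the tool body leaning to +x
    z=np.array([-np.sin(tilt),0,-np.cos(tilt)]); y=s*np.array([np.cos(tilt),0,-np.sin(tilt)])
    return Rc@np.stack([np.cross(y,z),y,z],1)
def bar(th): return -.12*np.cos(th)+.036*np.sin(th)+.1, -.028, .0785+.12*np.sin(th)+.036*np.cos(th)
def st(t=""): print(t,"t",round(manip.current_time(),2),"p",np.round(manip.current_ee_pos(),4),"F",np.round(manip.current_force(),1),"w",round(manip.current_grip_width(),3),"g",round(manip.current_grip_force(),1))
E
python3 - <<'E'
from h import *
for s in (1,-1):
    for n,p,t in [("knob",C0+[0,0,.154],0),("lift",C0+[0,0,.3],0),("place",[.55,.13,.074],0),("rel",W(-.077,.04,.105),0),("b0",W(*bar(0)),0),("b.9",W(*bar(.9)),0),("b.9t",W(*bar(.9)),.35)]:
        q=manip.inverse_kinematics(np.array(p),rot(s,t)); print(s,n,None if q is None else np.round(q,2))
E
```

```text
1 knob [-0.34  0.51  1.66 -0.    0.97 -0.05]
1 lift [-0.34  0.36  1.51 -0.    1.27 -0.05]
1 place [ 0.15  0.61  1.74 -0.    0.79  0.44]
1 rel [-0.27  0.48  1.89 -0.    0.78  0.02]
1 b0 [-0.39  0.54  1.74 -0.    0.86 -0.1 ]
1 b.9 [-0.38  0.55  1.48 -0.    1.11 -0.09]
1 b.9t [-0.37  0.72  1.22 -0.03  1.55 -0.07]
-1 knob None
-1 lift None
-1 place [ 0.15  0.61  1.74 -0.    0.79 -2.7 ]
-1 rel None
-1 b0 None
-1 b.9 None
-1 b.9t None
```

```bash
python3 - <<'E'
from h import *
R=rot()
k=np.array([.559,-.149,0])
manip.move_ptp(k+[0,0,.24],R)
manip.move_l(k+[0,0,.154],max_speed=.12); st("down")
manip.set_gripper(0.0,60); st("grip")
manip.move_l(k+[0,0,.170],max_speed=.05); st("lifted")
manip.move_l(k+[0,0,.25],max_speed=.12); st("up")
p,d=manip.grab_frame("side"); cv2.imwrite("pics/side1.png",p[:,:,::-1])
b=np.array([.55,.13,0])
manip.move_l(b+[0,0,.25],max_speed=.15)
manip.move_l(b+[0,0,.10],max_speed=.12)
z=.10
while z>.068:
    z-=.004 if z>.082 else .002; manip.move_l(b+[0,0,z],max_speed=.03); F=manip.current_force()
    if z<.08 and F[2]>0.: break
st("low")
E
```

```text
down t 3.46 p [ 0.5594 -0.1492  0.1547] F [-0.4 -0.5  0.1] w 1.001 g 0.0
grip t 4.02 p [ 0.5591 -0.149   0.1545] F [-2.1  0.2  5.5] w 0.333 g 59.1
lifted t 4.48 p [ 0.559  -0.149   0.1701] F [ 0.2 -0.2 -3.4] w 0.329 g 59.3
up t 5.3 p [ 0.5586 -0.1489  0.2491] F [-0.   0.  -3.7] w 0.331 g 59.3
low t 10.93 p [0.5503 0.1301 0.0745] F [-1.7  0.1  3.3] w 0.331 g 60.2
```

View pics/side1.png

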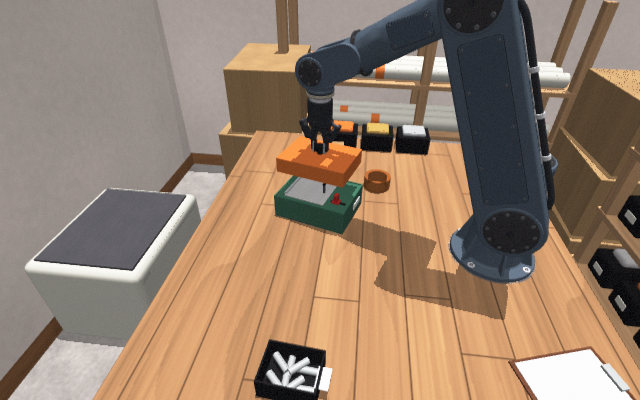

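The hood hangs level from the gripper at about (320,158). Below it the open case shows the flap and the red release at (337,199). The hood is now on the bench, so I'll let go and look at the case.

```bash
python3 - <<'E'
from h import *
manip.set_gripper(1.0); st("open")
manip.move_l(np.array([.55,.13,.20]),max_speed=.1)
manip.move_ptp(np.array([.40,.22,.30]),rot()); manip.dwell(.2)
for c in ["top","side"]:
    p,d=manip.grab_frame(c); im=p[:,:,::-1].copy(); cv2.imwrite(f"pics/{c}2.png",im); np.save(f"pics/{c}2.npy",d); P=cloud(c,d)
    for n in ["pull","release_grip","hood"]:
        print(c,n,[(np.round(r["at"],3).tolist(),round(r["confidence"],2)) for r in manip.look_for(c,n)[:2]])
    hsv=cv2.cvtColor(im,cv2.COLOR_BGR2HSV).astype(int);x,y,z=P[...,0],P[...,1],P[...,2]
    near=(x>.4)&(x<.72)&(y>-.29)&(y<.0)&(d>0)
    L=(P-C0)@Rc
    for n,m in dict(pull=near&(z>.1)&(hsv[...,2]<70)&(z<.14),red=near&((hsv[...,0]<8)|(hsv[...,0]>172))&(hsv[...,1]>150)&(z>.088)).items():
        if m.any(): q=L[m]; print(c,n,m.sum(),"med",np.median(q,0).round(4),"min",q.min(0).round(4),"max",q.max(0).round(4))
    g=near&(hsv[...,0]>40)&(hsv[...,0]<95)&(hsv[...,1]>60)&(z>.078); print("green",g.sum(),rect(P[g])[0])
    m=(y>0)&(y<.3)&(x>.4)&(x<.72)&(z>.042)&(z<.057); print("hoodtop",m.sum(),np.median(z[m]),rect(P[m])[0])
    s=(slice(120,260),slice(280,480)) if c=="top" else (slice(130,270),slice(220,420))
    cv2.imwrite(f"pics/{c}2c.png",cv2.resize(im[s],None,fx=3.5,fy=3.5))
st()
E
```

```text
open t 11.52 p [0.55  0.13  0.074] F [0.1 0.9 0.4] w 0.999 g 0.0
top pull [([0.588, -0.156, 0.085], 0.79), ([0.357, -0.331, 0.047], 0.7)]
top release_grip []
top hood [([0.549, 0.122, 0.048], 0.57)]
top pull 55 med [-0.0209 -0.0274  0.1169] min [-0.0234 -0.0662  0.1012] max [-0.0177  0.0093  0.1212]
top red 32 med [-0.0765  0.0398  0.1097] min [-0.0833  0.0314  0.0942] max [-0.0699  0.0493  0.1136]
green 1770 ((559.0654907226562, -148.2177734375), (187.15809631347656, 246.4418182373047), 73.36978912353516)
hoodtop 4217 0.048803699013005256 ((551.4225463867188, 128.8265380859375), (169.2930908203125, 228.36685180664062), 73.06036376953125)
side pull [([0.586, -0.152, 0.08], 0.93)]
side release_grip [([0.494, -0.082, 0.09], 0.53)]
side hood [([0.544, 0.161, 0.053], 0.67), ([0.368, -0.277, 0.007], 0.16)]
side pull 43 med [-0.0223 -0.0248  0.1194] min [-0.027  -0.0658  0.1015] max [-0.0183  0.0119  0.1233]
side red 47 med [-0.0819  0.0455  0.1022] min [-0.0917  0.033   0.0883] max [-0.0676  0.053   0.1174]
green 908 ((557.8250122070312, -147.5947265625), (193.17062377929688, 250.1470947265625), 72.82982635498047)
hoodtop 3347 0.05194728874157191 ((549.21435546875, 128.68942260742188), (173.5655059814453, 230.75485229492188), 72.68221282958984)
 t 14.35 p [0.4001 0.22   0.3   ] F [0.5 0.8 0.3] w 1.0 g 0.0
```

View pics/top2c.png

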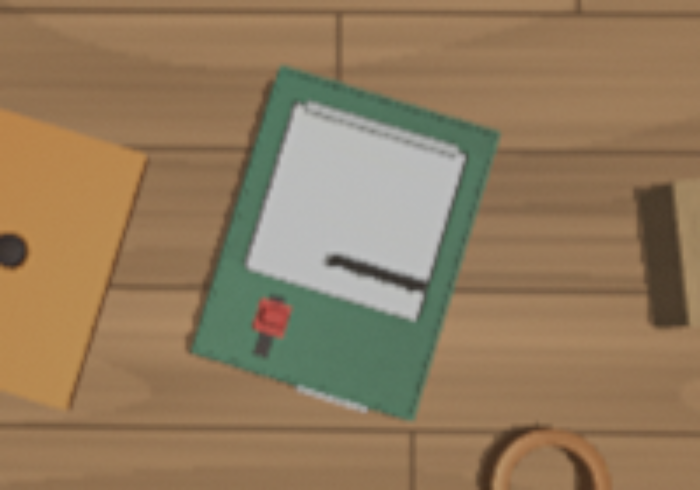

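The top crop shows the case in its original place, with the black pull at about (377,273) and the red release at (272,318). The hood stands clear to the left. These match my case frame to 1–2 mm, so I'll tug now.

```bash
python3 - <<'E'
from h import *
R=rot(); bx,by,bz=-.0205,-.0275,.1165
manip.move_ptp(W(bx,by,.19),R); manip.set_gripper(.5)
manip.move_l(W(bx,by,bz),max_speed=.08); st("at")
manip.set_gripper(0.0,60); st("grip")
for dz in (.003,.005,.0065,.008,.010,.012,.015,.018):
    manip.move_l(W(bx,by,bz+dz),max_speed=.02); manip.dwell(.15); st(dz)
    if manip.current_force()[2]<-18: print("caught"); break
E
```

```text
at t 17.48 p [ 0.5317 -0.1695  0.117 ] F [-0.4  0.1  0.1] w 0.499 g 0.0
grip t 17.88 p [ 0.5321 -0.1696  0.117 ] F [ 4.3 -0.4  2.8] w 0.088 g 58.5
0.003 t 18.33 p [ 0.5327 -0.1698  0.1196] F [10.9 -2.3 -6.6] w 0.09 g 58.4
0.005 t 18.73 p [ 0.5333 -0.17    0.1217] F [13.7 -3.5 -8.6] w 0.091 g 58.5
0.0065 t 19.13 p [ 0.5338 -0.1701  0.1233] F [ 16.1  -3.2 -10.3] w 0.088 g 58.4
0.008 t 19.53 p [ 0.5343 -0.1703  0.1249] F [ 20.1  -4.9 -12.1] w 0.089 g 58.4
0.01 t 19.93 p [ 0.5346 -0.1704  0.1262] F [ 24.7  -6.1 -22. ] w 0.091 g 58.7
caught
```

```bash
python3 - <<'E'
from h import *
bx,by,bz=-.0205,-.0275,.1165
for dx,dz in ((.002,.009),(.004,.009),(.004,.0105),(.0045,.012)):
    manip.move_l(W(bx+dx,by,bz+dz),max_speed=.02); manip.dwell(.15); st((dx,dz))
    if manip.current_force()[2]<-30: print("caught"); break
E
```

```text
(0.002, 0.009) t 20.34 p [ 0.5345 -0.1704  0.1252] F [12.  -3.1 -9.3] w 0.091 g 60.1
(0.004, 0.009) t 20.74 p [ 0.5347 -0.1704  0.1251] F [-0.8 -0.3 -4.7] w 0.09 g 60.6
(0.004, 0.0105) t 21.14 p [ 0.5351 -0.1705  0.1264] F [  4.5  -1.8 -19.7] w 0.089 g 59.1
(0.0045, 0.012) t 21.54 p [ 0.5353 -0.1706  0.1275] F [  4.4  -2.4 -23.1] w 0.09 g 58.3
```

With the sideways force nearly gone, the vertical force jumped from 5 to 20 N within 1.3 mm, about 8 mm up, so the catch is holding. I'll lower the flap, then slide the release.

```bash
python3 - <<'E'
from h import *
bx,by,bz=-.0205,-.0275,.1165
manip.move_l(W(bx,by,bz),max_speed=.03); st("lowered")
manip.set_gripper(.5); manip.move_l(W(bx,by,.17),max_speed=.1)
rx,ry=-.077,.040
manip.move_l(W(rx,ry,.17)); manip.move_l(W(rx,ry,.107),max_speed=.08); st("rel")
manip.set_gripper(0.0,40); st("grip")
p0=manip.current_ee_pos()
for d in (.012,.020,.023):
    manip.move_l(W(rx-d,ry,.107),max_speed=.03); st(d)
manip.dwell(.2); st("slid")
manip.set_gripper(.5); manip.move_l(W(rx-.023,ry,.18),max_speed=.12)
manip.move_l(W(bx,by,.19))
p,d=manip.grab_frame("side"); im=p[:,:,::-1].copy(); P=cloud("side",d); L=(P-C0)@Rc
hsv=cv2.cvtColor(im,cv2.COLOR_BGR2HSV).astype(int); m=((hsv[...,0]<8)|(hsv[...,0]>172))&(hsv[...,1]>150)&(L[...,2]>.088)&(abs(L[...,0])<.13)&(abs(L[...,1])<.09)&(L[...,2]<.13)
print(m.sum(),np.median(L[m],0)); st()
E
```

```text
lowered t 22.12 p [ 0.5322 -0.1697  0.1176] F [0.6 1.2 6.4] w 0.087 g 61.4
rel t 24.9 p [ 0.4971 -0.0885  0.1074] F [ 0.4 -1.1  0.2] w 0.498 g 0.0
grip t 25.27 p [ 0.497  -0.0885  0.1075] F [-1.7  0.2  5.8] w 0.154 g 40.3
0.012 t 25.82 p [ 0.4851 -0.0849  0.1075] F [-1.1 -0.2  8.7] w 0.149 g 40.8
0.02 t 26.23 p [ 0.4773 -0.0826  0.1075] F [-2.1  0.5  9.4] w 0.158 g 41.0
0.023 t 26.48 p [ 0.4745 -0.0817  0.1075] F [-0.5  0.2  9.6] w 0.153 g 40.9
slid t 26.68 p [ 0.4746 -0.0817  0.1074] F [-1.1  0.1  8.6] w 0.154 g 41.0
48 [-0.10218169  0.04664765  0.10217056]
 t 28.73 p [ 0.5309 -0.1688  0.1897] F [ 0.2 -0.4 -0.1] w 0.502 g 0.0
```

```bash
python3 - <<'E'
from h import *
o=np.array([-.0005,.0005,.002])
manip.move_l(W(*(np.array(bar(0))+o)),max_speed=.1); manip.set_gripper(0.0,60); st("grip")
for th in np.arange(.05,.951,.075):
    manip.move_l(W(*(np.array(bar(th))+o)),rot(1,.35*th),max_speed=.05); F=manip.current_force(); st(round(th,3))
    if abs(F).max()>40: print("STOP"); break
manip.dwell(.5); st("held")
for c in ["side","top"]:
    p,d=manip.grab_frame(c); cv2.imwrite(f"pics/{c}3.png",p[:,:,::-1])
E
```

```text
grip t 30.02 p [ 0.5321 -0.1696  0.1171] F [ 3.1 -0.2  4.1] w 0.092 g 58.6
0.05 t 30.3 p [ 0.5336 -0.1701  0.1222] F [ 5.2 -2.  -5.6] w 0.092 g 58.8
0.125 t 30.64 p [ 0.5367 -0.171   0.1305] F [ 7.1 -2.7 -7.5] w 0.092 g 58.7
0.2 t 30.98 p [ 0.5405 -0.1721  0.139 ] F [ 5.9 -0.8 -5.4] w 0.09 g 58.5
0.275 t 31.32 p [ 0.5448 -0.1734  0.147 ] F [ 5.4 -1.6 -6.7] w 0.09 g 58.5
0.35 t 31.67 p [ 0.5496 -0.1749  0.1545] F [ 3.8 -1.5 -8.4] w 0.093 g 58.5
0.425 t 32.01 p [ 0.5554 -0.1766  0.1626] F [ 0.2 -0.3 -3.8] w 0.09 g 58.7
0.5 t 32.35 p [ 0.5614 -0.1784  0.1694] F [-2.4  1.3 -1.3] w 0.092 g 58.9
0.575 t 32.69 p [ 0.5683 -0.1805  0.1764] F [-6.6  1.5  2.9] w 0.087 g 58.9
0.65 t 33.03 p [ 0.5751 -0.1826  0.1822] F [-8.   2.5  5.1] w 0.094 g 59.0
0.725 t 33.38 p [ 0.5828 -0.1849  0.188 ] F [-7.9  2.9  8. ] w 0.09 g 58.8
0.8 t 33.72 p [ 0.5905 -0.1872  0.1928] F [-9.1  3.   9.8] w 0.088 g 58.9
0.875 t 34.06 p [ 0.599  -0.1898  0.1974] F [-7.7  2.8 12.5] w 0.089 g 58.8
0.95 t 34.4 p [ 0.6073 -0.1922  0.2009] F [-8.3  2.1 13.1] w 0.089 g 59.0
held t 34.9 p [ 0.6072 -0.1922  0.2008] F [-8.   2.7 12.8] w 0.09 g 59.0
```

View pics/side3.png

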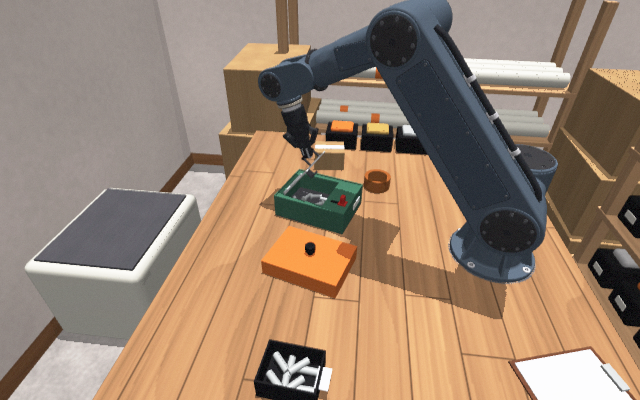

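The picture shows the flap standing open with its pull in the fingers at about (308,160). The hood is flat on the bench at (310,260), and the carton, tape roll and bin are where they started. I'm handing in.

```bash
python3 - <<'E'
from h import *
print(np.abs(manip.current_joint_vel()).max()); print(manip.sign_off())
E
```

```text
0.0006415338349496861
the job is handed in; nothing more can be done
None
```

The job is handed in, result not reported back: the hood is flat on the bench, the tug showed the catch was holding, the release is slid about 20 mm, and the gripper is holding the flap open at about 0.95 rad (54 degrees, worked out from the arm's position).

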